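# Make up two format changeover kits at the cell machine

### The arm

A 6-joint arm with a two-finger parallel gripper is mounted at the origin on the work surface. World frame = base frame: x ahead of the robot, y to its left, z up, the work surface at z = 0. Lengths are in m, angles in rad, forces in N, time in s.
With the tool pointing down it reaches from about 0.25 to 0.775 m from the base axis. Payload 4 kg.
Tool frame: the origin (TCP) lies at the very end of the fingers, on their centre line; the grasp point (between the pads) lies 19 mm behind it; z points along the fingers, y is the line along which they close (so a half turn about z gives the same grasp; the last joint's range is limited). The gripper opens to 94 mm and grips with 3 to 60 N. Pads are 16 mm wide; open, the fingers measure 119 mm over their backs; the gripper's body (75 mm by 177 mm) begins 78 mm behind the grasp point.
Start: joints at [-1.365, 0.087, 1.371, -0, 1.684, -0.103], TCP at [0.167, -0.524, 0.206] pointing down, gripper open.
Joint ranges: [-3.1, 3.1], [-0.76, 2.03], [0.27, 2.55], [-1.08, 4.22], [0.17, 2.65], [-2.57, 2.57]. Speed limits (rad/s): [2.79, 2.79, 3.14, 3.14, 3.14, 3.14].

### API

Orientations are given as [roll, pitch, yaw] about the fixed x, y, z axes, in that order (R = Rz(yaw) Ry(pitch) Rx(roll)).
In Python, from bench import env gives the robot as it stands. The module is installed in compiled form; this text tells all that it offers.
- The arm moves only by the tool carry_out, never from a script. Its argument "motion" is a list of rows, each a list of 7 numbers: the shift along the world's x, y, z normalised to -1 to 1, where 1 is 100 mm, then the turn, a rotation vector about the world's x, y, z normalised to -1 to 1, where 1 is 30 degrees, then the opening, from 0 (shut) to 1 (fully open). A call has 1 to 5 rows; each row shifts and turns the commanded pose from where the row before left it; what a row does not reach is not made up. A row lasts 1/10 s, in which the tool goes at most 50 mm and 8.59 degrees, less where a joint would pass 70% of its speed; a pose out of reach is approached as far as the arm can. A call with a number of a shift or a turn outside -1 to 1 is refused whole. A call with a gripper value outside its range is refused whole. The fingers move at their own pace and stop on an object; "squeeze" is the grip in N (left out, the last holds). Time passes only in rows, so rows that do not move let the fingers close. It gives the time, the measured TCP pose, the force, the opening and the grip force at its end, in the units of the state.
- env.get_obs(): the state, without advancing time (a new reading comes with each control period).
- env.capture(name): name is "scene" or "top" or "wrist"; returns the picture (400x640x3 uint8, blue, green, red); there is no depth.
- env.calibration(name): a dict with "fx", "fy", "cx", "cy" (pixels), "view" (4x4, takes a point from world to camera coordinates). Camera axes: x right, y down, z forward; pixel columns grow to the right and rows downward; lengths in m; the calibration is good to about 2 mm. The wrist camera is an equidistant fisheye: a pixel r from the principal point sees the ray r / f radians off the axis. A picture is of the moment at which its call begins: read the wrist's pose just before it. calibration takes no time and is no camera call; for the wrist camera it gives the pose at the moment of the call.
- env.close_job(): hands the job in; it is judged then, once.
The state is a dict: "t": time; "q": joint angles; "joint_velocities": joint speeds; "joint_efforts": joint torques, N m; "eef_pos": TCP position; "tcp_rot": TCP orientation; "wrist_force": force on the tool from outside, world axes, zero at the start; "wrist_torque": the same for the moment, N m; "opening": finger opening in m; "finger_force": force on a finger pad.
Only numpy, scipy, OpenCV 4.12 (cv2) and the standard library are available. Lean on these libraries where they do the work, as an engineer would, in place of code of your own. Each camera call takes 0.05 s, during which the arm holds its last target. There are 200 camera calls.

### The job

The machine is running the middle-size cell; make up the changeover kits for the other two sizes. Into the three-compartment tray set the small eight-pocket star wheel flat in the square compartment, the slimmest cell upright in the short end compartment, and the white chute liner lying in the long side compartment; into the two-compartment tray set the large six-pocket star wheel flat in the square compartment and the fattest cell upright in the end compartment. Leave the middle-size cell standing where it is.

Things in the scene. Friction and masses are not known exactly. Their poses are not given: they have to be found in the camera images.
- wheel_small: small star wheel, black plastic disc 84 mm across and 12 mm thick with eight round pockets (19 mm) in its rim, lying flat; on top at its centre a white hexagonal hub, 36 mm across flats, 20 mm high (wheel 32 mm high in all), to lift it by. 90 g. Origin at the centre of the underside, z up; one pair of hub flats faces its +y and -y, the others follow every 60 degrees.
- wheel_large: large star wheel, black plastic disc 110 mm across and 12 mm thick with six round pockets (33 mm), lying flat; the same white hexagonal hub on top (36 mm across flats, 20 mm high, wheel 32 mm high in all). 150 g. Origin at the centre of the underside, z up; one pair of hub flats faces its +y and -y, the others follow every 60 degrees.
- cell_slim: slimmest of the three blue battery cells: cylinder 18 mm in diameter, 65 mm high, standing upright, 47 g. Origin at the centre of its lower end, z up.
- cell_fat: fattest of the three blue battery cells: cylinder 32 mm in diameter, 70 mm high, standing upright, 145 g. Origin at the centre of its lower end, z up.
- cell_middle: middle-size blue battery cell: cylinder 26 mm in diameter, 65 mm high, standing upright among the others; to be left standing where it is. Origin at the centre of its lower end, z up.
- liner: chute liner, a white plastic bar 110 mm long (its x), 16 mm wide (its y), 30 mm high, lying on the deck on its 110 x 16 mm face, 75 g, two dark screw holes on its top. Origin at the centre of its underside, z up.
- tray_slim: three-compartment grey kit tray, fixed: 154 (x) by 152 (y) mm outside, floor 4 mm thick, walls 4 mm thick, tops 12 mm above the deck. Origin at the centre of its underside. In its frame (x, y): square compartment 104 x 104 mm centred at (-21, -20) mm; short end compartment 38 x 104 mm centred at (54, -20) mm; long side compartment 146 x 36 mm centred at (0, 54) mm.
- tray_fat: two-compartment grey kit tray, fixed: 194 (x) by 138 (y) mm outside, floor 4 mm thick, walls 4 mm thick, tops 12 mm above the deck. Origin at the centre of its underside. In its frame (x, y): square compartment 130 x 130 mm centred at (-28, 0) mm; end compartment 52 x 130 mm centred at (67, 0) mm.

How it is judged:
At the end, for the whole second after the job is handed in: Every kit part is in the compartment that the goal names (10 mm or more of play), on the tray's floor (within 3 mm), wheels and liner flat, cells upright (tilt under 0.08 rad), all released and at rest; the middle-size cell stands within 20 mm of its start (x of wheel_small in the frame of tray_slim between -0.033 and -0.009 m and y of wheel_small in the frame of tray_slim between -0.032 and -0.008 m and z of wheel_small in the frame of tray_slim between 0.001 and 0.007 m and angle between each of wheel_small, cell_slim, liner, wheel_large, cell_fat's own z axis and vertical below 0.08 rad and linear speed of each of wheel_small, cell_slim, liner, wheel_large, cell_fat below 0.02 m/s and x of cell_slim in the frame of tray_slim between 0.037 and 0.071 m and y of cell_slim in the frame of tray_slim between -0.07 and 0.03 m and z of cell_slim in the frame of tray_slim between 0.001 and 0.007 m and x of liner in the frame of tray_slim between -0.022 and 0.022 m and y of liner in the frame of tray_slim between 0.041 and 0.067 m and z of liner in the frame of tray_slim between 0.001 and 0.007 m and x of wheel_large in the frame of tray_fat between -0.04 and -0.016 m and y of wheel_large in the frame of tray_fat between -0.012 and 0.012 m and z of wheel_large in the frame of tray_fat between 0.001 and 0.007 m and x of cell_fat in the frame of tray_fat between 0.052 and 0.082 m and y of cell_fat in the frame of tray_fat between -0.054 and 0.054 m and z of cell_fat in the frame of tray_fat between 0.001 and 0.007 m and distance of cell_middle from where it was at the start of the episode below 0.02 m and angle between cell_middle's own z axis and vertical below 0.1 rad); the robot touches nothing.
It fails at once if the middle-size cell is moved by more than 20 mm or knocked over (distance of cell_middle from where it was at the start of the episode above 0.02 m or angle between cell_middle's own z axis and vertical above 0.5 rad).
It also fails if it takes over 144 s, if anything falls off the work surface, if the arm or the gripper's body presses on something with over 40 N, if the wrist force passes 120 N, or if a joint passes its speed limit or range.

## Working session

There is one attempt and no reset: what is moved stays moved. The work goes in short steps, Python scripts to look and compute and a tool call to move; the robot and the scene stay as the last step left them, time stands still between calls to the robot, and variables do not carry over. Pictures are saved under pics/ and viewed, at most 14 in all, crops included, and the job is handed in when it is done.

Besides the shell and the picture viewer there is one more tool, called after ">>>" by a JSON object that holds its "name" and its "arguments". carry_out: Moves the arm, as the interface text tells. Scaled input: -1 to 1 covers 100 mm each way for a shift and 30 degrees each way for a turn. Its arguments: {"type":"object","properties":{"motion":{"type":"array"},"squeeze":{"type":"number"}},"required":["motion"]}

```bash
mkdir -p pics; python3 - <<'E'
from bench import env
import cv2,numpy as np
o=env.get_obs();print(o['t'],o['eef_pos'],o['tcp_rot'],o['opening'])
for n in ('top','scene'):
    cv2.imwrite(f'pics/{n}0.png',env.capture(n)); c=env.calibration(n);print(n,c['fx'],c['fy'],c['cx'],c['cy'],np.round(c['view'],4).tolist())
E
```

```text
0.0 [ 0.16703474 -0.52347891  0.20433772] [-3.13949436e+00 -2.08266259e-04  3.08800917e-01] 0.09394012215425865
top 361.1202874801557 361.1202874801557 315.1891927695666 210.3899949481969 [[0.0071, -0.9999, -0.0094, -0.0066], [-0.9977, -0.0064, -0.067, 0.54], [0.067, 0.0099, -0.9977, 0.8083], [0.0, 0.0, 0.0, 1.0]]
scene 451.9406239947766 451.9406239947766 315.9911806153681 204.26071757571822 [[-0.0231, 0.9997, 0.0071, -0.0012], [0.6962, 0.0212, -0.7175, -0.3651], [-0.7175, -0.0116, -0.6965, 1.2738], [0.0, 0.0, 0.0, 1.0]]
```

View pics/top0.png

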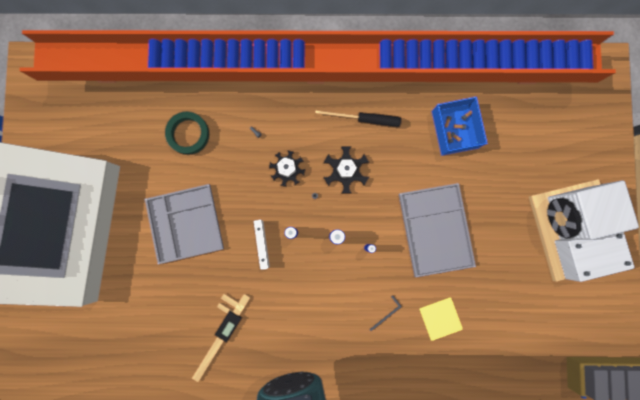

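View pics/scene0.png

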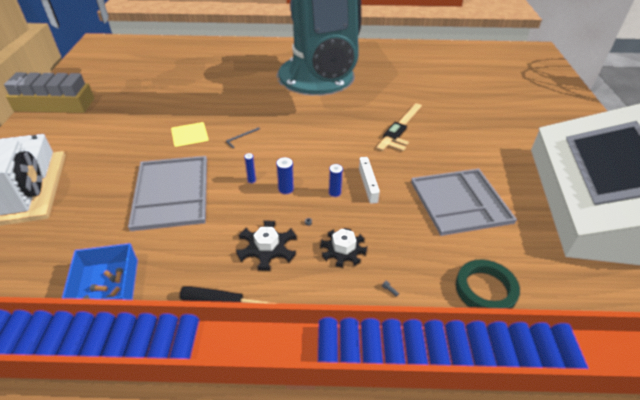

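The top view shows tray_slim at about (185,223), tray_fat at (437,230), the small wheel at (286,168), the large wheel at (346,169) and the liner at (261,244). The cells are at (291,232) middle, (337,237) fat and (371,248) slim. I'll enlarge these areas next.

```bash
python3 - <<'E'
import cv2
a=cv2.imread('pics/top0.png')
cv2.imwrite('pics/c1.png',cv2.resize(a[140:280,140:320],(800,622)[:2],interpolation=cv2.INTER_CUBIC)[:600])
cv2.imwrite('pics/c2.png',cv2.resize(a[140:285,310:485],None,fx=4,fy=4,interpolation=cv2.INTER_CUBIC))
E
```

```text
(no output)
```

View pics/c1.png

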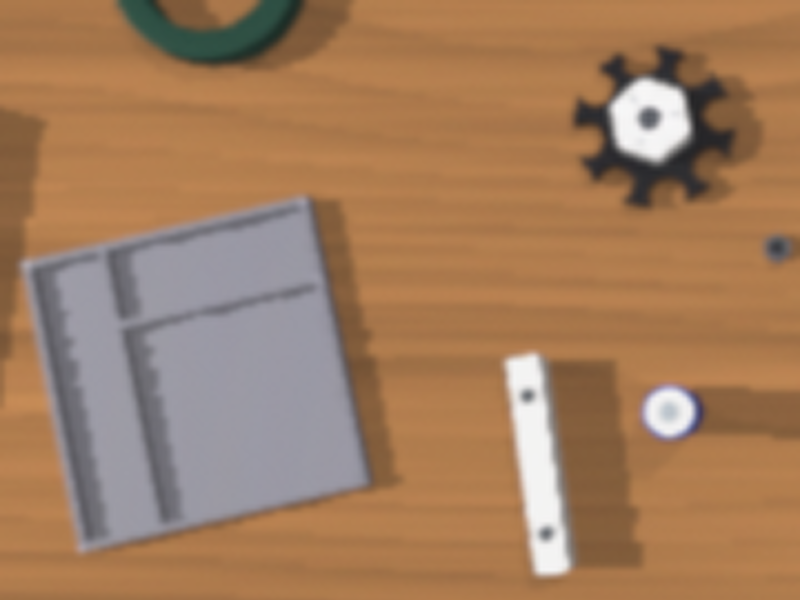

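View pics/c2.png

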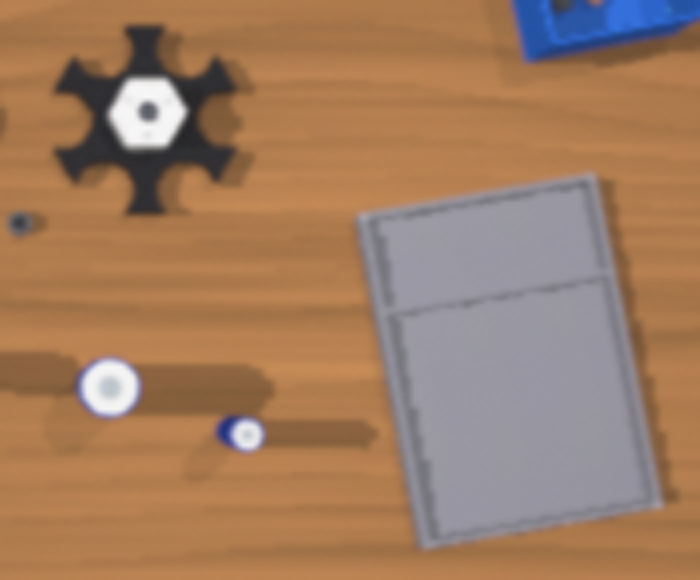

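The crops give tray corners, hub, cell and liner outlines, and the tray orientations: the end compartments face world +x, and the liner strip faces +y. Next I compute poses.

```bash
cat > h.py <<'E'
from bench import env
import cv2,numpy as np
def ray(name,uv,z):
    c=env.calibration(name);V=np.array(c['view']);R,t=V[:3,:3],V[:3,3]
    uv=np.atleast_2d(np.array(uv,float));d=np.c_[(uv[:,0]-c['cx'])/c['fx'],(uv[:,1]-c['cy'])/c['fy'],np.ones(len(uv))]@R
    o=-R.T@t;return (o+d*((z-o[2])/d[:,2])[:,None])[:,:2]
E
python3 - <<'E'
from h import *
f1=lambda p:(np.array(p)+.5)/4.444-.5+140
f2=lambda p:(np.array(p)+.5)/4-.5+np.array([310,140])
def tray(c,hx,hy,n):
    W=ray('top',c,.012);L=np.array([[hx,hy],[hx,-hy],[-hx,-hy],[-hx,hy]])
    m=W.mean(0);H=(W-m).T@L;a=np.arctan2(H[1,0]-H[0,1],H[0,0]+H[1,1]);R=np.array([[np.cos(a),-np.sin(a)],[np.sin(a),np.cos(a)]])
    print(n,m.round(4),'yaw deg',np.degrees(a).round(2),'res',(W-m-L@R.T).round(4).tolist());return lambda p:(m+R@np.array(p)).round(4)
T=tray(f1([[25,263],[308,198],[372,486],[83,550]]),.077,.076,'slim')
F=tray(f2([[360,215],[596,175],[662,507],[424,547]]),.097,.069,'fat')
print('wheel_s',T([-.021,-.02]),'slim',T([.054,-.02]),'liner',T([0,.054]));print('wheel_l',F([-.028,0]),'fat',F([.067,0]))
for n,p,z in(('ws',f1([649,118]),.032),('wl',f2([148,112]),.032),('mid',f1([671,411]),.065),('fat',f2([110,388]),.07),('slim',f2([247,435]),.065)):print(n,ray('top',p,z).round(4))
L=ray('top',f1([[505,358],[540,353],[573,570],[535,575]]),.03);e=L[:2].mean(0)-L[2:].mean(0);print('liner',L.mean(0).round(4),np.degrees(np.arctan2(e[1],e[0])),np.hypot(*e))
im=cv2.imread('pics/top0.png')
for n,(u,v) in(('ws',(286,168)),('wl',(346,168))):
    m=np.zeros(im.shape[:2],np.uint8);m[v-14:v+15,u-14:u+15]=(im[v-14:v+15,u-14:u+15].min(2)>140)
    m=cv2.morphologyEx(m,cv2.MORPH_CLOSE,np.ones((5,5)))
    ys,xs=np.nonzero(m);P=ray('top',np.c_[xs,ys],.032);a=np.radians(np.arange(0,180,2))
    w=[np.ptp(P@[np.cos(k),np.sin(k)]) for k in a];f=[w[i]+w[(i+30)%90]+w[(i+60)%90] for i in range(30)]
    print(n,P.mean(0).round(4),'flat normal deg mod 60:',2*int(np.argmin(f)),min(w))
# box on +y side: bottom front corner in scene, top edges
print('box', ray('scene',[[567,264]],0),[ (z,ray('scene',[[583,183],[537,128]],z).round(3).tolist(),ray('top',[[119,165],[88,304]],z).round(3).tolist()) for z in(.06,.1,.14,.18)])
E
```

```text
slim [0.5079 0.2999] yaw deg 13.44 res [[-0.0002, 0.0001], [-0.0005, 0.0006], [-0.0003, -0.0007], [0.0011, 0.0001]]
fat [ 0.4982 -0.2825] yaw deg 10.13 res [[-0.0006, 0.0001], [-0.0008, -0.0001], [0.0004, 0.0004], [0.001, -0.0004]]
wheel_s [0.4921 0.2755] slim [0.565 0.293] liner [0.4953 0.3524]
wheel_l [ 0.4707 -0.2875] fat [ 0.5642 -0.2708]
ws [[0.6393 0.0647]]
wl [[ 0.6366 -0.0736]]
mid [[0.4897 0.0492]]
fat [[ 0.4807 -0.0506]]
slim [[ 0.4562 -0.1242]]
liner [0.463  0.1187] 9.276642194803038 0.11048111856356607
ws [0.6386 0.0646] flat normal deg mod 60: 42 0.03845546822854
wl [ 0.6358 -0.0729] flat normal deg mod 60: 0 0.03674423837148244
box [[0.66127513 0.45765539]] [(0.06, [[0.512, 0.52], [0.332, 0.492]], [[0.635, 0.429], [0.333, 0.483]]), (0.1, [[0.559, 0.485], [0.391, 0.459]], [[0.627, 0.407], [0.34, 0.458]]), (0.14, [[0.605, 0.45], [0.45, 0.426]], [[0.619, 0.384], [0.348, 0.433]]), (0.18, [[0.652, 0.415], [0.509, 0.393]], [[0.612, 0.362], [0.356, 0.407]])]
```

>>> {"name": "carry_out", "arguments": {"motion": [[0.25,0.35,0,0,0,-0.145,1],[0.27,0.37,0,0,0,0,1],[0.27,0.37,0,0,0,0,1],[0.27,0.37,0,0,0,0,1],[0.27,0.37,0,0,0,0,1]], "squeeze": 15}}

```text
t: 0.6
eef_pos: [0.3007, -0.3392, 0.205]
tcp_rot: [-3.141, 0.0, 0.232]
wrist_force: [0.6, -0.2, -0.2]
opening: 0.0942
finger_force: 0.0
```

```bash
python3 - <<'E'
import cv2
a=cv2.imread('pics/scene0.png')
cv2.imwrite('pics/c3.png',cv2.resize(a[90:270,500:640],None,fx=3.3,fy=3.3,interpolation=cv2.INTER_CUBIC))
E
```

```text
(no output)
```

View pics/c3.png

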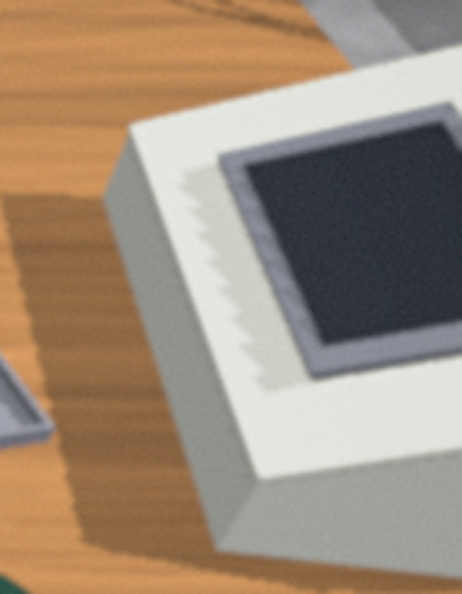

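The box face runs from (532,150) to (566,256) at its foot, with top corners at (539,128) and (578,234).

```bash
python3 - <<'E'
from h import *
print('foot',ray('scene',[[531.8,150],[565.8,256]],0).round(3).tolist())
for z in(.04,.06,.08,.1,.12):print(z,ray('scene',[[539.4,128.5],[578.2,234.5]],z).round(3).tolist(),ray('top',[[88,304],[119,165]],z).round(3).tolist())
E
```

```text
foot [[0.332, 0.501], [0.643, 0.462]]
0.04 [[0.304, 0.513], [0.627, 0.474]] [[0.329, 0.496], [0.638, 0.441]]
0.06 [[0.334, 0.497], [0.646, 0.459]] [[0.333, 0.483], [0.635, 0.429]]
0.08 [[0.363, 0.48], [0.664, 0.443]] [[0.336, 0.47], [0.631, 0.418]]
0.1 [[0.393, 0.463], [0.683, 0.428]] [[0.34, 0.458], [0.627, 0.407]]
0.12 [[0.422, 0.446], [0.701, 0.413]] [[0.344, 0.445], [0.623, 0.396]]
```

>>> {"name": "carry_out", "arguments": {"motion": [[0.31,0.38,-0.1,0,0,0,0.5],[0.31,0.38,-0.1,0,0,0,0.5],[0.31,0.38,-0.1,0,0,0,0.5],[0.31,0.38,-0.1,0,0,0,0.5],[0.31,0.63,-0.1,0,0,0,0.5]]}}

```text
t: 1.1
eef_pos: [0.4467, -0.143, 0.1572]
tcp_rot: [-3.141, 0.001, 0.233]
wrist_force: [0.6, -0.8, 0.8]
opening: 0.0576
finger_force: 0.0
```

>>> {"name": "carry_out", "arguments": {"motion": [[0.095,0.19,0,0,0,0,0.5],[0,0,0,0,0,0,0.5],[0,0,-0.42,0,0,0,0.5],[0,0,-0.42,0,0,0,0.5],[0,0,-0.42,0,0,0,0.5]]}}

```text
t: 1.6
eef_pos: [0.4552, -0.127, 0.0315]
tcp_rot: [3.14, -0.001, 0.232]
wrist_force: [-0.9, -0.5, -0.5]
opening: 0.0469
finger_force: 0.0
```

>>> {"name": "carry_out", "arguments": {"motion": [[0,0,0,0,0,0,0],[0,0,0,0,0,0,0],[0,0,0,0,0,0,0],[0,0,0,0,0,0,0],[0,0,0,0,0,0,0]]}}

```text
t: 2.1
eef_pos: [0.4574, -0.1268, 0.0354]
tcp_rot: [3.138, -0.004, 0.233]
wrist_force: [0.1, -0.5, 5.9]
opening: 0.0174
finger_force: 15.0
```

>>> {"name": "carry_out", "arguments": {"motion": [[0,0,0.3,0,0,0,0],[0,0,0.4,0,0,0,0],[0,0,0.4,0,0,0,0],[0.1,0.38,0.2,0,0,0,0],[0.1,0.42,0,0,0,0,0]]}}

```text
t: 2.6
eef_pos: [0.4784, -0.0465, 0.1683]
tcp_rot: [3.137, -0.01, 0.229]
wrist_force: [2.1, 0.0, -0.4]
opening: 0.0173
finger_force: 15.0
```

>>> {"name": "carry_out", "arguments": {"motion": [[0.1,0.42,0,0,0,0,0],[0.1,0.42,0,0,0,0,0],[0.1,0.42,0,0,0,0,0],[0.1,0.42,0,0,0,0,0],[0.1,0.42,0,0,0,0,0]]}}

```text
t: 3.1
eef_pos: [0.5258, 0.1661, 0.1635]
tcp_rot: [3.141, -0.002, 0.233]
wrist_force: [-0.0, -0.3, -0.2]
opening: 0.0179
finger_force: 15.0
```

>>> {"name": "carry_out", "arguments": {"motion": [[0.1,0.4,0,0,0,0,0],[0.1,0.4,0,0,0,0,0],[0.1,0.3,0,0,0,0,0],[0,0,0,0,0,0,0],[0,0,0,0,0,0,0]]}}

```text
t: 3.6
eef_pos: [0.5553, 0.2746, 0.1626]
tcp_rot: [3.141, 0.0, 0.234]
wrist_force: [0.2, 0.3, -0.2]
opening: 0.0174
finger_force: 15.0
```

>>> {"name": "carry_out", "arguments": {"motion": [[0.1,0.18,0,0,0,0,0],[0,0,-0.4,0,0,0,0],[0,0,-0.4,0,0,0,0],[0,0,-0.35,0,0,0,0],[0,0,0,0,0,0,0]]}}

```text
t: 4.1
eef_pos: [0.5615, 0.2891, 0.0418]
tcp_rot: [3.139, 0.011, 0.231]
wrist_force: [0.3, -0.8, -1.0]
opening: 0.0172
finger_force: 15.0
```

>>> {"name": "carry_out", "arguments": {"motion": [[0,0,-0.05,0,0,0,0],[0,0,-0.03,0,0,0,0],[0,0,0,0,0,0,0],[0,0,0,0,0,0,0]]}}

```text
t: 4.5
eef_pos: [0.5664, 0.2926, 0.0414]
tcp_rot: [-3.141, -0.003, 0.233]
wrist_force: [0.0, 0.1, -0.1]
opening: 0.018
finger_force: 15.0
```

>>> {"name": "carry_out", "arguments": {"motion": [[0,0,-0.03,0,0,0,0],[0,0,0,0,0,0,0],[0,0,0,0,0,0,0]]}}

```text
t: 4.8
eef_pos: [0.5667, 0.2929, 0.0389]
tcp_rot: [-3.141, -0.004, 0.233]
wrist_force: [-0.6, 0.6, 5.0]
opening: 0.0172
finger_force: 15.0
```

>>> {"name": "carry_out", "arguments": {"motion": [[0,0,-0.02,0,0,0,0],[0,0,0,0,0,0,0],[0,0,0,0,0,0,0]]}}

```text
t: 5.1
eef_pos: [0.5671, 0.293, 0.0388]
tcp_rot: [-3.141, -0.005, 0.233]
wrist_force: [-1.8, -1.2, 10.9]
opening: 0.0177
finger_force: 15.0
```

>>> {"name": "carry_out", "arguments": {"motion": [[0,0,0.02,0,0,0,0],[0,0,0,0,0,0,0.5],[0,0,0,0,0,0,0.5],[0,0,0,0,0,0,0.5],[0,0,0,0,0,0,0.5]]}}

```text
t: 5.6
eef_pos: [0.565, 0.2921, 0.0357]
tcp_rot: [3.141, 0.001, 0.233]
wrist_force: [-0.3, -0.0, 0.1]
opening: 0.0455
finger_force: 0.0
```

>>> {"name": "carry_out", "arguments": {"motion": [[0,0,0.3,0,0,0,0.5],[0,0,0.4,0,0,0,0.5],[0,0,0.4,0,0,0,0.5],[0,0,0,0,0,0,0.6],[0,0,0,0,0,0,0.6]]}}

```text
t: 6.1
eef_pos: [0.566, 0.2925, 0.1478]
tcp_rot: [-3.141, -0.003, 0.233]
wrist_force: [-0.6, 0.1, 0.1]
opening: 0.0555
finger_force: 0.0
```

```bash
python3 - <<'E'
from h import *
print(env.get_obs()['eef_pos'],env.get_obs()['tcp_rot']);cv2.imwrite('pics/s1.png',env.capture('scene'))
E
```

```text
[0.56600791 0.29250671 0.14776542] [-3.14127879e+00 -2.63999102e-03  2.32880444e-01]
```

View pics/s1.png

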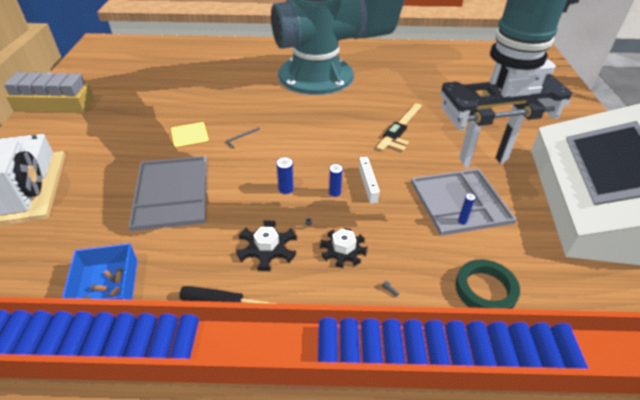

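The slim cell stands in the end compartment at (467,210). The liner is next.

>>> {"name": "carry_out", "arguments": {"motion": [[-0.26,-0.42,0,0,0,-0.07,0.4],[-0.26,-0.42,0,0,0,-0.067,0.4],[-0.26,-0.42,0,0,0,0,0.4],[-0.25,-0.42,0,0,0,0,0.4],[0,-0.06,0,0,0,0,0.4]]}}

```text
t: 6.65
eef_pos: [0.4579, 0.1149, 0.1433]
tcp_rot: [3.14, 0.008, 0.158]
wrist_force: [0.9, 0.7, 0.6]
opening: 0.0376
finger_force: 0.0
```

>>> {"name": "carry_out", "arguments": {"motion": [[0,0,0,0,0,0,0.4],[0,0,-0.42,0,0,0,0.4],[0,0,-0.42,0,0,0,0.4],[0,0,0,0,0,0,0.4],[0,0,0,0,0,0,0.4]]}}

```text
t: 7.15
eef_pos: [0.4622, 0.1191, 0.0617]
tcp_rot: [-3.141, 0.003, 0.162]
wrist_force: [0.4, -0.1, 1.0]
opening: 0.0379
finger_force: 0.0
```

>>> {"name": "carry_out", "arguments": {"motion": [[0,0,-0.3,0,0,0,0.4],[0,0,-0.2,0,0,0,0.4],[0,0,0,0,0,0,0.4],[0,0,0,0,0,0,0.4]]}}

```text
t: 7.55
eef_pos: [0.4643, 0.1189, 0.0147]
tcp_rot: [3.142, -0.003, 0.162]
wrist_force: [0.3, 0.1, 0.7]
opening: 0.0373
finger_force: 0.0
```

>>> {"name": "carry_out", "arguments": {"motion": [[0,0,0,0,0,0,0],[0,0,0,0,0,0,0],[0,0,0,0,0,0,0],[0,0,0,0,0,0,0],[0,0,0,0,0,0,0]], "squeeze": 25}}

```text
t: 8.05
eef_pos: [0.4633, 0.1186, 0.0137]
tcp_rot: [-3.141, -0.002, 0.161]
wrist_force: [-1.5, 0.8, 5.4]
opening: 0.0159
finger_force: 25.0
```

>>> {"name": "carry_out", "arguments": {"motion": [[0,0,0.2,0,0,0,0],[0,0,0.3,0,0,0,0],[0,0,0.3,0,0,0.07,0],[0.05,0.3,0,0,0,0.069,0],[0.05,0.4,0,0,0,0,0]]}}

```text
t: 8.55
eef_pos: [0.4734, 0.1878, 0.0937]
tcp_rot: [3.141, -0.002, 0.231]
wrist_force: [0.7, -0.0, 0.0]
opening: 0.0155
finger_force: 25.0
```

>>> {"name": "carry_out", "arguments": {"motion": [[0.06,0.4,0,0,0,0,0],[0.06,0.4,0,0,0,0,0],[0.05,0.4,0,0,0,0,0],[0.05,0.4,0,0,0,0,0],[0,0,0,0,0,0,0]]}}

```text
t: 9.05
eef_pos: [0.4936, 0.3522, 0.091]
tcp_rot: [-3.14, 0.001, 0.239]
wrist_force: [0.3, -0.3, -0.3]
opening: 0.0157
finger_force: 25.0
```

>>> {"name": "carry_out", "arguments": {"motion": [[0,0.03,0,0,0,0,0],[0,0,0,0,0,0,0]]}}

```text
t: 9.25
eef_pos: [0.494, 0.3504, 0.0918]
tcp_rot: [3.141, 0.001, 0.234]
wrist_force: [-0.4, 0.1, -0.7]
opening: 0.0158
finger_force: 25.0
```

>>> {"name": "carry_out", "arguments": {"motion": [[0.01,0.02,-0.35,0,0,0,0],[0,0,-0.3,0,0,0,0],[0,0,-0.05,0,0,0,0],[0,0,0,0,0,0,0],[0,0,0,0,0,0,0]]}}

```text
t: 9.75
eef_pos: [0.4966, 0.3532, 0.0244]
tcp_rot: [-3.141, -0.003, 0.233]
wrist_force: [-0.4, -0.2, -1.2]
opening: 0.0158
finger_force: 25.0
```

>>> {"name": "carry_out", "arguments": {"motion": [[0,0,-0.025,0,0,0,0],[0,0,0,0,0,0,0],[0,0,0,0,0,0,0]]}}

```text
t: 10.05
eef_pos: [0.4958, 0.3535, 0.0209]
tcp_rot: [-3.141, -0.002, 0.234]
wrist_force: [-0.0, 0.3, -1.4]
opening: 0.0159
finger_force: 25.0
```

>>> {"name": "carry_out", "arguments": {"motion": [[0,0,-0.02,0,0,0,0],[0,0,0,0,0,0,0],[0,0,0,0,0,0,0]]}}

```text
t: 10.35
eef_pos: [0.4953, 0.3533, 0.0179]
tcp_rot: [3.141, 0.0, 0.234]
wrist_force: [1.0, 0.3, -0.9]
opening: 0.0155
finger_force: 25.0
```

>>> {"name": "carry_out", "arguments": {"motion": [[0,0,-0.02,0,0,0,0],[0,0,0,0,0,0,0],[0,0,0,0,0,0,0]]}}

```text
t: 10.65
eef_pos: [0.4955, 0.3534, 0.0177]
tcp_rot: [3.142, -0.001, 0.234]
wrist_force: [-2.7, -1.3, 6.9]
opening: 0.0161
finger_force: 25.0
```

>>> {"name": "carry_out", "arguments": {"motion": [[0,0,0.01,0,0,0,0],[0,0,0,0,0,0,0.35],[0,0,0,0,0,0,0.35],[0,0,0,0,0,0,0.35],[0,0,0.2,0,0,0,0.35]]}}

```text
t: 11.15
eef_pos: [0.493, 0.3518, 0.0334]
tcp_rot: [3.139, 0.007, 0.234]
wrist_force: [-0.6, -0.3, 0.5]
opening: 0.0327
finger_force: 0.0
```

>>> {"name": "carry_out", "arguments": {"motion": [[0,0,0.4,0,0,0,0.35],[0,0,0.4,0,0,0,0.6],[0,0,0.2,0,0,0,0.6],[0.3,-0.35,0,0,0,0,0.6],[0,0,0,0,0,0,0.6]]}}

```text
t: 11.65
eef_pos: [0.5285, 0.3153, 0.1381]
tcp_rot: [3.139, -0.004, 0.23]
wrist_force: [0.5, 0.1, -0.5]
opening: 0.0557
finger_force: 0.0
```

>>> {"name": "carry_out", "arguments": {"motion": [[0.18,-0.41,0,0,0,-0.046,0.6],[0.18,-0.42,0,0,0,0,0.6],[0.18,-0.42,0,0,0,0,0.6],[0.18,-0.42,0,0,0,0,0.6],[0.18,-0.42,0,0,0,0,0.6]]}}

```text
t: 12.15
eef_pos: [0.6154, 0.1079, 0.1363]
tcp_rot: [-3.141, 0.001, 0.21]
wrist_force: [0.5, 0.5, -0.3]
opening: 0.0567
finger_force: 0.0
```

>>> {"name": "carry_out", "arguments": {"motion": [[0.2,-0.42,0,0,0,0,0.6],[0,0,-0.4,0,0,0,0.6],[0,0,-0.3,0,0,0,0.6],[0,0,0,0,0,0,0.6],[0,0,0,0,0,0,0.6]]}}

```text
t: 12.65
eef_pos: [0.6348, 0.0676, 0.0663]
tcp_rot: [-3.141, 0.002, 0.21]
wrist_force: [-0.2, 0.0, 1.5]
opening: 0.0563
finger_force: 0.0
```

>>> {"name": "carry_out", "arguments": {"motion": [[0.04,-0.03,0,0,0,0,0.6],[0,0,-0.3,0,0,0,0.6],[0,0,-0.19,0,0,0,0.6],[0,0,0,0,0,0,0.6],[0,0,0,0,0,0,0.6]]}}

```text
t: 13.15
eef_pos: [0.6406, 0.0645, 0.0199]
tcp_rot: [3.141, -0.003, 0.21]
wrist_force: [0.6, -0.2, 0.8]
opening: 0.0566
finger_force: 0.0
```

>>> {"name": "carry_out", "arguments": {"motion": [[0,0,0,0,0,0,0],[0,0,0,0,0,0,0],[0,0,0,0,0,0,0],[0,0,0,0,0,0,0],[0,0,0,0,0,0,0]]}}

```text
t: 13.65
eef_pos: [0.6403, 0.0644, 0.0195]
tcp_rot: [3.141, -0.002, 0.21]
wrist_force: [-0.8, 1.1, 5.2]
opening: 0.0359
finger_force: 25.0
```

>>> {"name": "carry_out", "arguments": {"motion": [[0,0,0.2,0,0,0,0],[0,0,0.4,0,0,0,0],[0,0,0.4,0,0,0,0],[0,0,0.2,0,0,0,0],[-0.25,0.35,0,0,0,0,0]]}}

```text
t: 14.15
eef_pos: [0.6185, 0.096, 0.1422]
tcp_rot: [3.138, -0.009, 0.204]
wrist_force: [0.6, 2.1, -1.3]
opening: 0.036
finger_force: 25.0
```

>>> {"name": "carry_out", "arguments": {"motion": [[-0.25,0.35,0,0,0,0,0],[-0.25,0.35,0,0,0,0,0],[-0.25,0.35,0,0,0,0,0],[-0.25,0.35,0,0,0,0,0],[-0.23,0.35,0,0,0,0,0]]}}

```text
t: 14.65
eef_pos: [0.4897, 0.2751, 0.1373]
tcp_rot: [3.141, 0.001, 0.21]
wrist_force: [0.0, 0.1, -0.9]
opening: 0.0358
finger_force: 25.0
```

>>> {"name": "carry_out", "arguments": {"motion": [[0,0,0,0,0,0,0],[0,0,0,0,0,0,0]]}}

```text
t: 14.85
eef_pos: [0.4908, 0.2745, 0.1374]
tcp_rot: [3.14, 0.001, 0.212]
wrist_force: [-0.2, -0.2, -0.1]
opening: 0.0357
finger_force: 25.0
```

>>> {"name": "carry_out", "arguments": {"motion": [[0.01,0.01,-0.4,0,0,0,0],[0,0,-0.4,0,0,0,0],[0,0,-0.25,0,0,0,0],[0,0,-0.05,0,0,0,0],[0,0,0,0,0,0,0]]}}

```text
t: 15.35
eef_pos: [0.4927, 0.2739, 0.0273]
tcp_rot: [3.141, 0.002, 0.208]
wrist_force: [0.6, 1.0, -0.4]
opening: 0.0358
finger_force: 25.0
```

>>> {"name": "carry_out", "arguments": {"motion": [[0,0,-0.02,0,0,0,0],[0,0,0,0,0,0,0],[0,0,0,0,0,0,0]]}}

```text
t: 15.65
eef_pos: [0.4934, 0.2756, 0.0275]
tcp_rot: [-3.141, -0.003, 0.21]
wrist_force: [-0.7, -0.3, -0.4]
opening: 0.0359
finger_force: 25.0
```

>>> {"name": "carry_out", "arguments": {"motion": [[0,0,-0.02,0,0,0,0],[0,0,0,0,0,0,0],[0,0,0,0,0,0,0]]}}

```text
t: 15.95
eef_pos: [0.4923, 0.2753, 0.0241]
tcp_rot: [3.141, -0.0, 0.21]
wrist_force: [-0.4, 0.0, -0.9]
opening: 0.0357
finger_force: 25.0
```

>>> {"name": "carry_out", "arguments": {"motion": [[0,0,-0.02,0,0,0,0],[0,0,0,0,0,0,0],[0,0,0,0,0,0,0]]}}

```text
t: 16.25
eef_pos: [0.4926, 0.2754, 0.0235]
tcp_rot: [-3.142, -0.001, 0.21]
wrist_force: [-2.5, -1.1, 5.8]
opening: 0.036
finger_force: 25.0
```

Contact; release, retreat, then go for the large wheel.

>>> {"name": "carry_out", "arguments": {"motion": [[0,0,0.01,0,0,0,0],[0,0,0,0,0,0,0.55],[0,0,0,0,0,0,0.55],[0,0,0,0,0,0,0.55],[0,0,0.2,0,0,0,0.55]]}}

```text
t: 16.75
eef_pos: [0.4899, 0.2741, 0.0397]
tcp_rot: [3.14, 0.007, 0.21]
wrist_force: [1.4, -0.6, -0.5]
opening: 0.0517
finger_force: 0.0
```

>>> {"name": "carry_out", "arguments": {"motion": [[0,0,0.4,0,0,0,0.6],[0,0,0.4,0,0,0,0.6],[0,0,0.2,0,0,0,0.6],[0.17,-0.4,0,0,0,0.2,0.6],[0.17,-0.4,0,0,0,0.2,0.6]]}}

```text
t: 17.25
eef_pos: [0.5271, 0.1955, 0.1445]
tcp_rot: [3.141, -0.003, 0.427]
wrist_force: [0.2, -0.8, 0.4]
opening: 0.0566
finger_force: 0.0
```

>>> {"name": "carry_out", "arguments": {"motion": [[0.17,-0.42,0,0,0,0.2,0.6],[0.17,-0.42,0,0,0,0,0.6],[0.17,-0.42,0,0,0,0,0.6],[0.17,-0.42,0,0,0,0,0.6],[0.17,-0.42,0,0,0,0,0.6]]}}

```text
t: 17.75
eef_pos: [0.6118, -0.0165, 0.1428]
tcp_rot: [-3.142, -0.0, 0.524]
wrist_force: [1.8, 0.6, -0.0]
opening: 0.0563
finger_force: 0.0
```

>>> {"name": "carry_out", "arguments": {"motion": [[0.2,-0.42,0,0,0,0,0.6],[0,0,0,0,0,0,0.6],[0,0,0,0,0,0,0.6]]}}

```text
t: 18.05
eef_pos: [0.6313, -0.0577, 0.1421]
tcp_rot: [-3.14, 0.001, 0.522]
wrist_force: [-0.2, 0.5, -0.2]
opening: 0.0563
finger_force: 0.0
```

>>> {"name": "carry_out", "arguments": {"motion": [[0.05,-0.155,0,0,0,0,0.6],[0,0,-0.4,0,0,0,0.6],[0,0,-0.3,0,0,0,0.6],[0,0,0,0,0,0,0.6],[0,0,0,0,0,0,0.6]]}}

```text
t: 18.55
eef_pos: [0.6362, -0.0716, 0.0731]
tcp_rot: [-3.141, 0.001, 0.525]
wrist_force: [1.1, 0.2, 0.4]
opening: 0.0562
finger_force: 0.0
```

>>> {"name": "carry_out", "arguments": {"motion": [[0,0,-0.3,0,0,0,0.6],[0,0,-0.23,0,0,0,0.6],[0,0,0,0,0,0,0.6],[0,0,0,0,0,0,0.6]]}}

```text
t: 18.95
eef_pos: [0.6377, -0.0722, 0.0223]
tcp_rot: [3.139, -0.002, 0.525]
wrist_force: [1.1, 0.4, -0.2]
opening: 0.0566
finger_force: 0.0
```

>>> {"name": "carry_out", "arguments": {"motion": [[0,0,0,0,0,0,0],[0,0,0,0,0,0,0],[0,0,0,0,0,0,0],[0,0,0,0,0,0,0],[0,0,0,0,0,0,0]]}}

```text
t: 19.45
eef_pos: [0.6374, -0.0724, 0.0217]
tcp_rot: [3.14, -0.002, 0.524]
wrist_force: [-0.0, -0.4, 5.4]
opening: 0.0359
finger_force: 25.0
```

>>> {"name": "carry_out", "arguments": {"motion": [[0,0,0.2,0,0,0,0],[0,0,0.4,0,0,0,0],[0,0,0.4,0,0,0,0],[0,0,0,0,0,0,0],[-0.27,-0.35,0,0,0,0,0]]}}

```text
t: 19.95
eef_pos: [0.6118, -0.1043, 0.1205]
tcp_rot: [3.141, -0.004, 0.53]
wrist_force: [0.6, -1.2, -2.3]
opening: 0.0357
finger_force: 25.0
```

>>> {"name": "carry_out", "arguments": {"motion": [[-0.28,-0.36,0,0,0,0,0],[-0.28,-0.36,0,0,0,0,0],[-0.28,-0.36,0,0,0,0,0],[-0.28,-0.36,0,0,0,0,0],[-0.28,-0.36,0,0,0,0,0]]}}

```text
t: 20.45
eef_pos: [0.4672, -0.2878, 0.1179]
tcp_rot: [-3.139, 0.001, 0.524]
wrist_force: [-0.5, -2.1, -0.8]
opening: 0.0359
finger_force: 25.0
```

>>> {"name": "carry_out", "arguments": {"motion": [[0,0,0,0,0,0,0],[0,0,0,0,0,0,0]]}}

```text
t: 20.65
eef_pos: [0.4682, -0.2874, 0.1183]
tcp_rot: [-3.139, 0.0, 0.521]
wrist_force: [0.9, 0.9, -1.1]
opening: 0.0358
finger_force: 25.0
```

>>> {"name": "carry_out", "arguments": {"motion": [[0.02,0,-0.4,0,0,0,0],[0,0,-0.35,0,0,0,0],[0,0,-0.12,0,0,0,0],[0,0,0,0,0,0,0],[0,0,0,0,0,0,0]]}}

```text
t: 21.15
eef_pos: [0.4725, -0.287, 0.034]
tcp_rot: [3.14, -0.001, 0.525]
wrist_force: [0.4, 0.1, -1.8]
opening: 0.0359
finger_force: 25.0
```

>>> {"name": "carry_out", "arguments": {"motion": [[0,0,-0.025,0,0,0,0],[0,0,0,0,0,0,0],[0,0,0,0,0,0,0]]}}

```text
t: 21.45
eef_pos: [0.472, -0.2877, 0.0317]
tcp_rot: [3.14, -0.001, 0.524]
wrist_force: [-0.8, 0.4, -1.8]
opening: 0.0356
finger_force: 25.0
```

>>> {"name": "carry_out", "arguments": {"motion": [[0,0,-0.02,0,0,0,0],[0,0,0,0,0,0,0],[0,0,0,0,0,0,0]]}}

```text
t: 21.75
eef_pos: [0.4713, -0.2873, 0.0284]
tcp_rot: [-3.142, 0.0, 0.524]
wrist_force: [-0.7, -0.1, -2.2]
opening: 0.0356
finger_force: 25.0
```

>>> {"name": "carry_out", "arguments": {"motion": [[0,0,-0.02,0,0,0,0],[0,0,0,0,0,0,0],[0,0,0,0,0,0,0]]}}

```text
t: 22.05
eef_pos: [0.4713, -0.2872, 0.0263]
tcp_rot: [-3.141, 0.0, 0.524]
wrist_force: [0.2, -0.4, -2.2]
opening: 0.0355
finger_force: 25.0
```

>>> {"name": "carry_out", "arguments": {"motion": [[0,0,-0.01,0,0,0,0],[0,0,0,0,0,0,0],[0,0,0,0,0,0,0]]}}

```text
t: 22.35
eef_pos: [0.4715, -0.2873, 0.0257]
tcp_rot: [3.141, -0.0, 0.524]
wrist_force: [0.0, -0.1, -0.3]
opening: 0.0358
finger_force: 25.0
```

>>> {"name": "carry_out", "arguments": {"motion": [[0,0,0,0,0,0,0.55],[0,0,0,0,0,0,0.55],[0,0,0,0,0,0,0.55],[0,0,0.2,0,0,0,0.6],[0,0,0.4,0,0,0,0.65]]}}

```text
t: 22.85
eef_pos: [0.4689, -0.2854, 0.0821]
tcp_rot: [-3.133, 0.004, 0.524]
wrist_force: [0.5, -0.7, -0.0]
opening: 0.06
finger_force: 0.0
```

>>> {"name": "carry_out", "arguments": {"motion": [[0,0,0.4,0,0,-0.167,0.65],[0,0,0.2,0,0,-0.167,0.65],[0,0.4,0,0,0,-0.167,0.65],[0.03,0.4,0,0,0,-0.167,0.65],[0.03,0.4,0,0,0,0,0.65]]}}

```text
t: 23.35
eef_pos: [0.4774, -0.1663, 0.1459]
tcp_rot: [3.141, -0.001, 0.171]
wrist_force: [-0.1, 0.3, -0.2]
opening: 0.0616
finger_force: 0.0
```

>>> {"name": "carry_out", "arguments": {"motion": [[0.02,0.4,0,0,0,0,0.65],[0,0.4,0,0,0,0,0.65],[0,0.3,0,0,0,0,0.65],[0,0,0,0,0,0,0.65],[0,0,0,0,0,0,0.65]]}}

```text
t: 23.85
eef_pos: [0.4795, -0.0571, 0.1457]
tcp_rot: [3.141, -0.0, 0.176]
wrist_force: [0.1, -0.1, -1.6]
opening: 0.0611
finger_force: 0.0
```

>>> {"name": "carry_out", "arguments": {"motion": [[0.01,0.06,0,0,0,0,0.65],[0,0,-0.4,0,0,0,0.65],[0,0,-0.4,0,0,0,0.65],[0,0,-0.34,0,0,0,0.65],[0,0,0,0,0,0,0.65]]}}

```text
t: 24.35
eef_pos: [0.4758, -0.0512, 0.0262]
tcp_rot: [-3.137, 0.011, 0.172]
wrist_force: [-0.6, -0.8, -0.2]
opening: 0.0609
finger_force: 0.0
```

>>> {"name": "carry_out", "arguments": {"motion": [[0,0,0,0,0,0,0],[0,0,0,0,0,0,0],[0,0,0,0,0,0,0],[0,0,0,0,0,0,0],[0,0,0,0,0,0,0]]}}

```text
t: 24.85
eef_pos: [0.4817, -0.0512, 0.0334]
tcp_rot: [3.141, -0.003, 0.174]
wrist_force: [-0.6, 0.3, 4.8]
opening: 0.0317
finger_force: 25.0
```

>>> {"name": "carry_out", "arguments": {"motion": [[0,0,0.2,0,0,0,0],[0,0,0.4,0,0,0,0],[0,0,0.4,0,0,0,0],[0,0,0,0,0,0,0],[0.14,-0.36,0,0,0,0,0]]}}

```text
t: 25.35
eef_pos: [0.4946, -0.0848, 0.1331]
tcp_rot: [-3.141, -0.003, 0.179]
wrist_force: [0.9, -0.3, -1.9]
opening: 0.0315
finger_force: 25.0
```

>>> {"name": "carry_out", "arguments": {"motion": [[0.14,-0.36,0,0,0,0,0],[0.14,-0.36,0,0,0,0,0],[0.14,-0.37,0,0,0,0,0],[0.14,-0.37,0,0,0,0,0],[0.13,-0.37,0,0,0,0,0]]}}

```text
t: 25.85
eef_pos: [0.5631, -0.2715, 0.1297]
tcp_rot: [-3.14, 0.002, 0.174]
wrist_force: [1.4, -0.1, -0.9]
opening: 0.0317
finger_force: 25.0
```

>>> {"name": "carry_out", "arguments": {"motion": [[0,0,0,0,0,0,0],[0,0,0,0,0,0,0]]}}

```text
t: 26.05
eef_pos: [0.5626, -0.2704, 0.1294]
tcp_rot: [-3.139, 0.003, 0.173]
wrist_force: [-1.1, 1.6, -1.5]
opening: 0.0319
finger_force: 25.0
```

>>> {"name": "carry_out", "arguments": {"motion": [[0.01,0,-0.4,0,0,0,0],[0,0,-0.3,0,0,0,0],[0,0,-0.13,0,0,0,0],[0,0,0,0,0,0,0],[0,0,0,0,0,0,0]]}}

```text
t: 26.55
eef_pos: [0.565, -0.2698, 0.0498]
tcp_rot: [3.141, -0.001, 0.175]
wrist_force: [0.4, 0.5, -0.2]
opening: 0.0319
finger_force: 25.0
```

>>> {"name": "carry_out", "arguments": {"motion": [[0,0,-0.03,0,0,0,0],[0,0,0,0,0,0,0],[0,0,0,0,0,0,0]]}}

```text
t: 26.85
eef_pos: [0.565, -0.2706, 0.0467]
tcp_rot: [3.14, -0.002, 0.174]
wrist_force: [0.2, 0.9, -1.7]
opening: 0.0313
finger_force: 25.0
```

>>> {"name": "carry_out", "arguments": {"motion": [[0,0,-0.02,0,0,0,0],[0,0,0,0,0,0,0],[0,0,0,0,0,0,0]]}}

```text
t: 27.15
eef_pos: [0.5643, -0.2703, 0.0434]
tcp_rot: [-3.142, 0.0, 0.174]
wrist_force: [0.4, -0.1, -0.7]
opening: 0.0315
finger_force: 25.0
```

>>> {"name": "carry_out", "arguments": {"motion": [[0,0,-0.03,0,0,0,0],[0,0,0,0,0,0,0],[0,0,0,0,0,0,0]]}}

```text
t: 27.45
eef_pos: [0.5642, -0.2701, 0.0402]
tcp_rot: [-3.141, 0.0, 0.174]
wrist_force: [-0.4, 0.0, -1.2]
opening: 0.0319
finger_force: 25.0
```

>>> {"name": "carry_out", "arguments": {"motion": [[0,0,-0.02,0,0,0,0],[0,0,0,0,0,0,0],[0,0,0,0,0,0,0]]}}

```text
t: 27.75
eef_pos: [0.5643, -0.2702, 0.0384]
tcp_rot: [-3.142, 0.0, 0.174]
wrist_force: [0.3, -0.2, -1.7]
opening: 0.0313
finger_force: 25.0
```

>>> {"name": "carry_out", "arguments": {"motion": [[0,0,-0.02,0,0,0,0],[0,0,0,0,0,0,0],[0,0,0,0,0,0,0]]}}

```text
t: 28.05
eef_pos: [0.5647, -0.2703, 0.0374]
tcp_rot: [3.141, -0.001, 0.174]
wrist_force: [-1.8, 0.8, 3.4]
opening: 0.031
finger_force: 25.0
```

Contact; release, lift, back off and inspect.

>>> {"name": "carry_out", "arguments": {"motion": [[0,0,0.01,0,0,0,0],[0,0,0,0,0,0,0.55],[0,0,0,0,0,0,0.55],[0,0,0,0,0,0,0.55],[0,0,0.2,0,0,0,0.55]]}}

```text
t: 28.55
eef_pos: [0.5622, -0.269, 0.054]
tcp_rot: [-3.137, 0.006, 0.174]
wrist_force: [-1.0, 1.0, -0.8]
opening: 0.0518
finger_force: 0.0
```

>>> {"name": "carry_out", "arguments": {"motion": [[0,0,0.4,0,0,0,0.6],[0,0,0.4,0,0,0,0.6],[0,0,0.4,0,0,0,0.6],[-0.4,0,0,0,0,0,0.6],[-0.4,0,0,0,0,0,0.6]]}}

```text
t: 29.05
eef_pos: [0.485, -0.2709, 0.1796]
tcp_rot: [3.138, -0.003, 0.175]
wrist_force: [0.5, 0.2, -0.5]
opening: 0.0562
finger_force: 0.0
```

>>> {"name": "carry_out", "arguments": {"motion": [[-0.4,0,0,0,0,0,0.6],[-0.4,0,0,0,0,0,0.6],[-0.4,0,0,0,0,0,0.6],[-0.4,-0.1,0,0,0,0,0.6],[0,-0.4,0,0,0,0,0.6]]}}

```text
t: 29.55
eef_pos: [0.3202, -0.3168, 0.1771]
tcp_rot: [-3.14, 0.001, 0.175]
wrist_force: [1.5, 0.8, -0.6]
opening: 0.0565
finger_force: 0.0
```

```bash
python3 - <<'E'
from h import *
a=env.capture('top');cv2.imwrite('pics/top1.png',a)
cv2.imwrite('pics/s2.png',cv2.hconcat([cv2.resize(a[170:280,135:305],None,fx=2.35,fy=2.35,interpolation=cv2.INTER_CUBIC),cv2.resize(a[170:280,320:490],None,fx=2.35,fy=2.35,interpolation=cv2.INTER_CUBIC)]))
b=env.capture('scene');cv2.imwrite('pics/s3.png',cv2.resize(b[130:260,115:530],(800,251),interpolation=cv2.INTER_CUBIC))
E
```

```text
(no output)
```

View pics/s2.png

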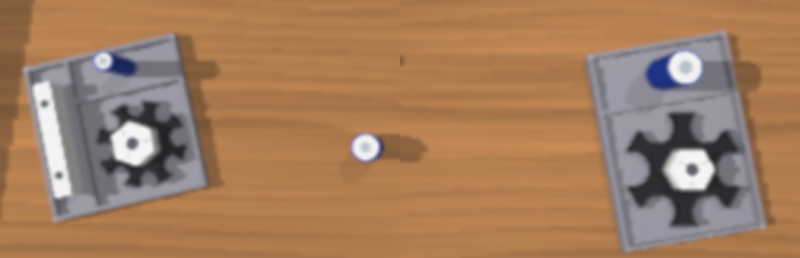

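View pics/s3.png

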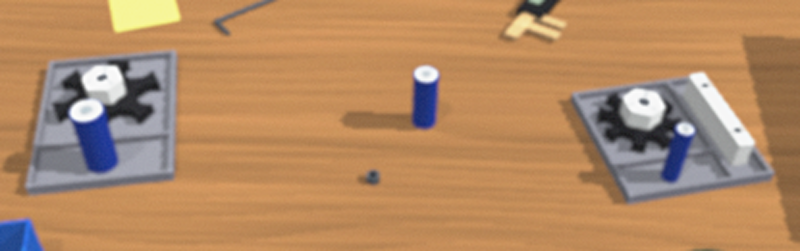

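All parts are seated: hub centres at (133,143) and (693,169) in the crop, cell tops at (103,61) and (685,67), liner at (52,139), and the middle cell still standing at (366,147). A numeric check follows before handing in.

```bash
python3 - <<'E'
from h import *
def L(p,x0,z,m,a):
    w=ray('top',(np.array(p)+.5)/2.35-.5+[x0,170],z)[0];d=w-m;c,s=np.cos(np.radians(a)),np.sin(np.radians(a));return (1e3*np.array([c*d[0]+s*d[1],-s*d[0]+c*d[1]])).round(1)
S=([.5079,.2999],13.44);F=([.4982,-.2825],10.13)
print('ws',L([133,143],135,.036,*S),'slim',L([103,61],135,.069,*S),'liner',L([52,139],135,.034,*S))
print('wl',L([292.5,169],320,.036,*F),'fat',L([285,67],320,.074,*F),'mid',ray('top',(np.array([366,147])+.5)/2.35-.5+[135,170],.065))
E
```

```text
ws [-21.8 -21.7] slim [ 55.2 -21.3] liner [-0.3 53.9]
wl [-27.9  -2.4] fat [66.7 -0.6] mid [[0.48935292 0.04947964]]
```

```bash
python3 -c "
from bench import env
print(env.close_job())"
```

```text
the job is handed in; nothing more can be done
None
```

Both changeover kits are made up and the job is handed in. By my last picture, every part is within 3 mm of its compartment centre and the middle-size cell is within 1 mm of its start; the judge's result was not shown.

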